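# Refit the filter selector knob on the forensic light source

### The arm

A 6-joint arm with a two-finger parallel gripper is mounted at the origin on the work surface. World frame = base frame: x ahead of the robot, y to its left, z up, the work surface at z = 0. Lengths are in m, angles in rad, forces in N, time in s.
With the tool pointing down it reaches from about 0.35 to 0.975 m from the base axis. Payload 4.9 kg.
Tool frame: the origin (TCP) lies at the very end of the fingers, on their centre line; the grasp point (between the pads) lies 19 mm behind it (grip_depth is the distance from the TCP to the grasp point, in m); z points along the fingers, y is the direction in which the jaws open and shut (so a half turn about z gives the same grasp; the last joint's range is limited). The gripper opens to 85 mm and grips with 20 to 120 N. Pads are 22 mm wide; open, the fingers measure 114 mm over their backs; the gripper's body (76 mm by 85 mm) begins 54 mm behind the grasp point. The pads swing forward as they close: fully open they stand 13 mm farther back than shut.
Start: joints at [-1.248, 0.053, 1.613, -0, 1.476, -0.119], TCP at [0.267, -0.565, 0.203] pointing down, gripper open.
Joint ranges: [-3.01, 3.01], [-1.01, 2.22], [0.06, 2.58], [-1.02, 4.17], [0.09, 2.62], [-3.14, 3.14]. Speed limits (rad/s): [2.57, 2.57, 3.14, 3.14, 3.14, 3.14].

### API

Orientations are given as a unit quaternion [w, x, y, z].
In Python, from cell import sense, camera, sign_off, trace, spot_point, grip_depth gives the robot as it stands.
- The arm moves only by the shell command python3 -m crank 'ROWS' [FORCE]. ROWS is JSON, one flat list of numbers, 7 for each row, row after row: the turn, a rotation vector about the tool's x, y, z in rad, then the shift along the tool's x, y, z in units of 40 mm (1.0 is 40 mm), then the closure, from 0 (fully open) to 1 (shut). A call has 1 to 10 rows; each row is the pose to reach, as a shift and turn from the pose commanded when the call began, along the tool's axes at that moment; what a row does not reach only later rows make up. A row lasts 1/12 s, in which the tool goes at most 41.7 mm and 7.16 degrees, less where a joint would pass 70% of its speed; a pose out of reach is approached as far as the arm can. A call with a gripper value outside its range is refused whole. The fingers move at their own pace and stop on an object; FORCE is the grip in N (left out, the last holds). Time passes only in rows, so rows that repeat a pose let the fingers close. It gives the time, the measured TCP pose, the force and the opening at its end, in the units of the state.
- sense(): the state, without advancing time (a new reading comes with each control period).
- camera(name): name is "scene" or "top" or "wrist"; returns a dict with "pixels" (384x512x3 uint8, red, green, blue), "fx", "fy", "cx", "cy" (pixels), "distortion" ([k1, k2, p1, p2, k3] as OpenCV has them; the pictures are not rectified), "R" (3x3) and "t" (3): a world point X has camera coordinates R X + t. Camera axes: x right, y down, z forward; pixel columns grow to the right and rows downward; lengths in m; the calibration is good to about 2 mm. A picture is of the moment at which its call begins. There is no depth.
- sign_off(): hands the job in, once; it reports no verdict.
Trained networks look in a picture, given as the dict that the camera call returned (one of the last four; its "shot" number tells which), for a name from the list of things; names that differ only in an ending like _2 or _b are one class to them, and where a whole thing is asked for, a point or a joint stands for the part that bears it (a point fixed in the world has none). Each returns a list of dicts, best first, with "score" (0 to 1); they miss things now and then, are a little off and sometimes report something else, mostly with a low value. They report only what shows in the picture. A call takes as long as a camera call.
- trace(picture, name): "pixels" (384x512 bool, what is visible of it).
- spot_point(picture, name): "at" ([x, y, z] in m, in world coordinates, good to about 4 mm: a listed point, or the origin of a listed thing).
The state is a dict: "time_s": time; "joint_positions": joint angles; "qd": joint speeds; "tau": joint torques, N m; "tcp_pos": TCP position; "tool_rot": TCP orientation; "ft_force": force on the tool from outside, world axes, zero at the start; "moment": the same for the moment, N m; "opening": opening from 0.0 (shut) to 1.0 (fully open).
Only numpy, scipy, OpenCV 4.12 (cv2) and the standard library are available. Lean on these libraries where they do the work, as an engineer would, in place of code of your own. Each camera call takes 0.05 s, during which the arm holds its last target. There are 200 camera calls.

### The job

Take the bar-handled selector knob out of the stand and refit it in the round socket on top of the light source: press it down only lightly and turn it to and fro until its tongue finds the slot of the sprung drive inside, stop turning there, and push it gently fully home, flange flat on the socket rim. Let go of it there. Do not force the mechanism, by pushing or by turning, and leave everything else where it is.

Things in the scene. Friction and masses are not known exactly. Their poses are not given: they have to be found in the camera images.
- knob: Metal selector knob, about 120 g, upright in one of the stand's two holes, lifts straight out. Origin: centre of the flange's underside; z up. Flange 40 mm in diameter, 6 mm thick; on it an upright grip bar 40 mm long (x), 12 mm thick (y), 6 to 40 mm above the origin. Below: round shank, diameter 24 mm, down to -20 mm with a tapered end, then the tongue. A half turn about z makes no difference.
- knob_tongue (a point): Lower end of the knob's flat tongue, 32 mm below the knob's origin. The tongue is 12 mm tall, 20 mm wide along the knob's x (parallel to the bar) and 6 mm thick along its y.
- light_source: Black box 200 x 220 x 100 mm (x, y, z), fixed, upright; origin at the centre of its underside. A square aluminium block in its lid (60 mm wide, top at 106 mm) holds the socket. A line along the box's x axis runs through the socket's centre: dark on the block, white on the lid. At (80, -90) mm a lamp post, 190 mm high. Over 25 N between knob and light source (any part of it) damages it.
- socket (a point): Centre of the socket's mouth, in the plane of its rim, at (-30, 30, 106) mm from the light source's origin, same axes. Round hole 26 mm in diameter, countersunk by about 4 mm. Home: the knob's origin is at this point, its flange on the rim.
- drive_rest (a point): Point on the socket's axis, 23 mm below the rim: centre of the drive's top while not pressed. The drive has a straight slot, 9 mm wide and 16 mm deep, for the tongue. Seen from above, the slot is turned from the line on the box by up to 0.75 rad either way, unmeasured. The drive does not turn: once the tongue is in, turning on by more than about 0.1 rad jams it.
- drive_low (a point): Centre of the drive's top when pressed fully down, 5 mm under drive_rest. With tongue and slot unmatched the knob stops 9 mm above home on the drive, which yields on a spring: 2 N at first, 6 N at 5 mm, then a hard stop with the knob still 4 mm high. Matched within about 0.1 rad, the drive springs up round the tongue and the push vanishes.
- stand: Grey plastic block 80 x 180 x 45 mm (x, y, z) fixed to the bench; origin at the centre of its underside; two holes of 31 mm diameter, 40 mm deep, at y = -45 and +45 mm. The knob's flange rests on its top.
- round_knob: Another knob, round (42 mm in diameter, 22 mm high, no bar), in the other hole of the stand; leave it. Origin: centre of its underside at the stand's top.
- jar: Closed jar, 56 mm in diameter, 65 mm high, standing on the bench; leave it. Origin at the centre of its underside.
- brush: Brush lying on the bench; leave it.
- scale: White L-shaped photographic scale, legs about 100 mm, 5 mm thick, flat on the bench; leave it. Origin at its outer corner.

How it is judged:
By the outcome, as a careful person would: the job done as asked, in the order asked, and still so for the second after the job is handed in, with the robot touching nothing.
It also fails if it takes over 70 s, if anything falls off the work surface, if the arm or the gripper's body presses on something with over 40 N, if the wrist force passes 120 N, or if a joint passes its speed limit or range.

## Working session

There is one attempt and no reset: what is moved stays moved. The work goes in short steps, Python scripts to look and compute and a shell command to move; the robot and the scene stay as the last step left them, time stands still between calls to the robot, and variables do not carry over. Pictures are saved under pics/ and viewed, about 8 in all and at most 12, crops included, and the job is handed in when it is done.

```bash
ls; mkdir -p pics
python3 - <<'E'
from cell import *
import cv2,numpy as np
print(sense(),grip_depth)
for n in ["scene","top"]:
    p=camera(n); cv2.imwrite(f"pics/{n}0.png",cv2.cvtColor(p["pixels"],cv2.COLOR_RGB2BGR))
    print(n,"cam at",(-p["R"].T@p["t"]).round(3),p["fx"])
    for k in ["knob","knob_tongue","light_source","socket","drive_rest","stand","round_knob","jar","scale","brush"]:
        try: print(k,[(np.round(d["at"],4).tolist(),round(d["score"],2)) for d in spot_point(p,k)][:2])
        except Exception as e: print(k,e)
E
```

```text
pics
{'time_s': 0.0, 'joint_positions': array([-1.24799216e+00,  5.33546992e-02,  1.61432998e+00, -2.30159056e-05,
        1.47600309e+00, -1.18994760e-01]), 'qd': array([ 0.00027819, -0.00107803,  0.0011362 ,  0.00114278, -0.00043595,
        0.00049094]), 'tau': array([-6.50283819e-04, -3.93683982e+01, -3.70179498e+01, -1.23298000e-04,
        7.15169474e-03, -7.48839966e-06]), 'tcp_pos': array([ 0.2670024 , -0.56432333,  0.20154294]), 'tool_rot': array([-1.04095335e-03,  9.75699988e-01,  2.19108273e-01, -1.17961643e-04]), 'ft_force': array([ 0.08378298, -0.01959117,  0.19993927]), 'moment': array([ 0.0159946 ,  0.00930037, -0.03860492]), 'opening': 0.9999147448640893} 0.0187
scene cam at [ 1.128 -0.73   0.78 ] 365.8657860544319
knob [([0.4867, 0.2526, 0.0437], 0.65)]
knob_tongue [([0.4887, 0.2521, 0.0111], 0.51)]
light_source [([0.5776, -0.2126, -0.0031], 0.82)]
socket [([0.5493, -0.1766, 0.109], 0.67)]
drive_rest [([0.5522, -0.1786, 0.086], 0.58)]
stand [([0.4884, 0.205, -0.0025], 0.81)]
round_knob [([0.5562, -0.183, 0.0816], 0.62), ([0.5011, 0.1623, 0.0455], 0.49)]
jar [([0.7533, 0.0497, -0.0009], 0.57)]
scale [([0.6443, -0.4279, 0.0016], 0.63)]
brush [([0.7045, 0.2125, 0.0032], 0.8)]
top cam at [ 0.47  -0.072  0.929] 372.9716416006099
knob [([0.4878, 0.2506, 0.0429], 0.76), ([0.5523, -0.1765, 0.104], 0.69)]
knob_tongue []
light_source [([0.5758, -0.2126, 0.0008], 0.73)]
socket [([0.5503, -0.1786, 0.1027], 0.58)]
drive_rest [([0.5525, -0.1801, 0.0823], 0.64)]
stand [([0.4911, 0.208, -0.0029], 0.88)]
round_knob [([0.5, 0.1625, 0.0474], 0.66), ([0.7472, 0.0427, -0.0023], 0.16)]
jar [([0.7525, 0.0452, -0.0014], 0.86)]
scale [([0.644, -0.4286, 0.0002], 0.79)]
brush [([0.7017, 0.2166, -0.0004], 0.92)]
```

View pics/top0.png

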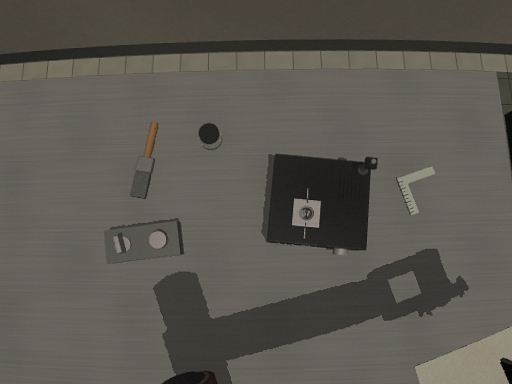

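View pics/scene0.png

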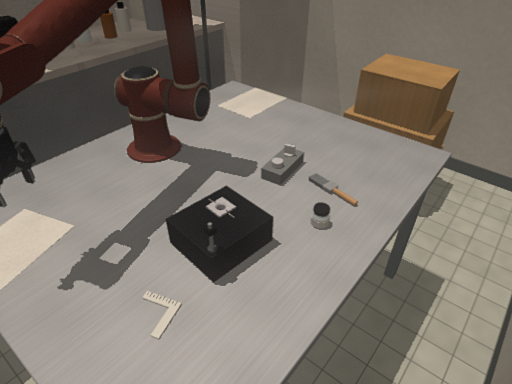

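The top view shows the stand at (143,242), with the bar knob at (120,243) and the round one at (158,240). The socket block is at (306,213), with the line running from (304,238) to (308,190). The jar is at (209,133). I'll enlarge the stand and the socket and measure their angles.

```bash
cat > h.py <<'E'
from cell import *
import cv2,numpy as np
from scipy.spatial.transform import Rotation as Ro
def dist(p): return np.array(p["distortion"],float)
def K(p): return np.array([[p["fx"],0,p["cx"]],[0,p["fy"],p["cy"]],[0,0,1.]])
def to_plane(p,uv,z):
    n=cv2.undistortPoints(np.array(uv,float).reshape(-1,1,2),K(p),dist(p)).reshape(-1,2)
    d=np.c_[n,np.ones(len(n))]@p["R"]; c=-p["R"].T@p["t"]
    return c+d*((z-c[2])/d[:,2])[:,None]
def proj(p,X): return cv2.projectPoints(np.array(X,float).reshape(-1,3),cv2.Rodrigues(np.array(p["R"]))[0],np.array(p["t"],float),K(p),dist(p))[0].reshape(-1,2)
def crop(p,u,v,w,h,s): 
    c=cv2.getRectSubPix(p["pixels"],(w,h),(float(u),float(v)))
    return cv2.cvtColor(cv2.resize(c,None,fx=s,fy=s,interpolation=cv2.INTER_CUBIC),cv2.COLOR_RGB2BGR)
def yaw(q): # tool y axis heading
    m=Ro.from_quat(np.roll(q,-1)).as_matrix(); return m
def toolmove(X,R,s=None):  # print shift(units) and turn to reach tcp X with matrix R
    s=s or sense(); m=yaw(s["tool_rot"])
    print("turn",Ro.from_matrix(m.T@R).as_rotvec().round(4),"shift",(m.T@(X-s["tcp_pos"])/.04).round(4))
def down(phi): # tool z down, tool x axis heading phi
    c,s=np.cos(phi),np.sin(phi); return np.array([[c,s,0],[s,-c,0],[0,0,-1.]])
E
python3 - <<'E'
from h import *
p=camera("top")
a=crop(p,143,242,80,60,5);b=crop(p,306,213,80,60,5)
a=cv2.convertScaleAbs(a,alpha=1.6);b=cv2.convertScaleAbs(b,alpha=1.6)
cv2.imwrite("pics/c1.png",np.hstack([a,b]))
for n,z in [("light_source",.1),("stand",.045)]:
    m=trace(p,n)[0]["pixels"].astype(np.uint8)
    c=max(cv2.findContours(m,0,2)[0],key=cv2.contourArea).reshape(-1,2)
    w=to_plane(p,c,z)[:,:2].astype(np.float32); r=cv2.minAreaRect(w); print(n,r)
E
```

```text
light_source ((0.5722463726997375, -0.21772049367427826), (0.23889313638210297, 0.22671714425086975), 83.9842758178711)
stand ((0.49251729249954224, 0.20271117985248566), (0.0811065062880516, 0.1883407086133957), 5.538278579711914)
```

View pics/c1.png

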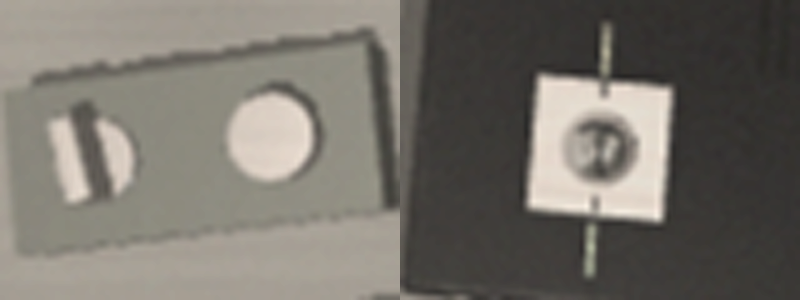

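The bar heads about +0.235 rad from world x. The box line is at about -0.068 rad. Next I'll move above the knob for a wrist-camera look.

Run:
```python
from h import *
toolmove(np.array([.488,.2515,.22]),down(.235))
```

```text
turn [0.     0.     0.2068] shift [ 13.7169 -16.0925  -0.4305]
```

```bash
R='0,0,0.207,13.72,-16.09,-0.43,0.3'; python3 -m crank '[0,0,0.207,13.72,-16.09,-0.43,0.3, 0,0,0.207,13.72,-16.09,-0.43,0.3, 0,0,0.207,13.72,-16.09,-0.43,0.3, 0,0,0.207,13.72,-16.09,-0.43,0.3, 0,0,0.207,13.72,-16.09,-0.43,0.3, 0,0,0.207,13.72,-16.09,-0.43,0.3, 0,0,0.207,13.72,-16.09,-0.43,0.3, 0,0,0.207,13.72,-16.09,-0.43,0.3, 0,0,0.207,13.72,-16.09,-0.43,0.3, 0,0,0.207,13.72,-16.09,-0.43,0.3]' 40
python3 - <<'E'
from h import *
toolmove(np.array([.488,.2515,.22]),down(.235))
E
```

```text
time_s: 2.08
tcp_pos: [0.3761, -0.161, 0.2116]
tool_rot: [0.0, 0.993, 0.117, 0.001]
ft_force: [0.8, 0.1, 0.9]
opening: 0.698
turn [ 0.0009 -0.001  -0.0009] shift [ 5.1134 -9.3833 -0.2127]
```

```bash
python3 -m crank '[0,0,0,5.11,-9.38,-0.21,0.3, 0,0,0,5.11,-9.38,-0.21,0.3, 0,0,0,5.11,-9.38,-0.21,0.3, 0,0,0,5.11,-9.38,-0.21,0.3, 0,0,0,5.11,-9.38,-0.21,0.3, 0,0,0,5.11,-9.38,-0.21,0.3, 0,0,0,5.11,-9.38,-0.21,0.3, 0,0,0,5.11,-9.38,-0.21,0.3, 0,0,0,5.11,-9.38,-0.21,0.3, 0,0,0,5.11,-9.38,-0.21,0.3]'
python3 - <<'E'
from h import *
p=camera("wrist"); s=sense(); print(s["tcp_pos"],"cam",-p["R"].T@p["t"],p["fx"])
cv2.imwrite("pics/w1.png",cv2.cvtColor(p["pixels"],cv2.COLOR_RGB2BGR))
for k in ["knob","stand"]: print(k,[(np.round(d["at"],4).tolist(),round(d["score"],2)) for d in spot_point(p,k)])
toolmove(np.array([.488,.2515,.22]),down(.235))
E
```

```text
time_s: 2.92
tcp_pos: [0.4848, 0.2417, 0.2197]
tool_rot: [0.0, 0.993, 0.117, 0.0]
ft_force: [0.7, -0.7, 0.4]
opening: 0.7
[0.485627   0.24750111 0.21916113] cam [0.55945193 0.25982474 0.39124963] 280.67378701015764
knob [([0.4876, 0.2549, 0.0406], 0.91)]
stand [([0.4871, 0.2165, 0.0003], 0.59)]
turn [0.0001 0.0012 0.0041] shift [ 0.141  -0.2204 -0.0257]
```

View pics/w1.png

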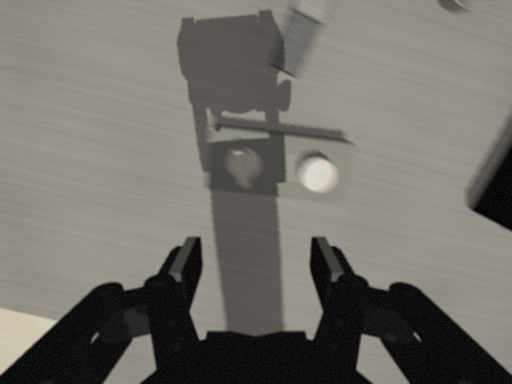

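The wrist picture is blurred because the arm was still settling. The knob is at (243,165), in the gripper's shadow. I'll take another picture and overlay the knob model.

```bash
python3 -m crank '[0,0,0,0,0,0,0.3, 0,0,0,0,0,0,0.3, 0,0,0,0,0,0,0.3]'
python3 - <<'E'
from h import *
p=camera("wrist"); s=sense(); print(s["tcp_pos"])
for k in ["knob","stand","round_knob"]: print(k,[(np.round(d["at"],4).tolist(),round(d["score"],2)) for d in spot_point(p,k)])
def box(o,h,yw,z0,z1,L=.02,W=.006):
    c,s_=np.cos(yw),np.sin(yw)
    return [[o[0]+c*a-s_*b,o[1]+s_*a+c*b,z] for z in(z0,z1) for a,b in((L,W),(L,-W),(-L,-W),(-L,W))]
o=(.488,.2515);u=proj(p,[[o[0],o[1],.065]])[0]
S=10
a=crop(p,u[0],u[1],56,56,S); a=cv2.convertScaleAbs(a,alpha=2.2)
b=a.copy()
q=proj(p,box(o,0,.235,.051,.085)); q=((q-u+28)*S).astype(int)
for k in(0,4): cv2.polylines(b,[q[k:k+4]],True,(0,0,255) if k else (0,255,0),1)
cv2.imwrite("pics/w2.png",cv2.resize(np.hstack([a,b]),(800,400)))
m=trace(p,"knob")
if m: print(m[0]["score"],m[0]["pixels"].sum())
E
```

```text
time_s: 3.32
tcp_pos: [0.4847, 0.2381, 0.2196]
tool_rot: [0.0, 0.993, 0.116, 0.0]
ft_force: [-0.0, 0.3, 0.0]
opening: 0.698
[0.48479859 0.2380797  0.21972774]
knob [([0.4863, 0.2516, 0.0411], 0.65)]
stand [([0.4874, 0.2119, -0.0024], 0.87)]
round_knob [([0.497, 0.1599, 0.0464], 0.56)]
0.75 912
```

View pics/w2.png

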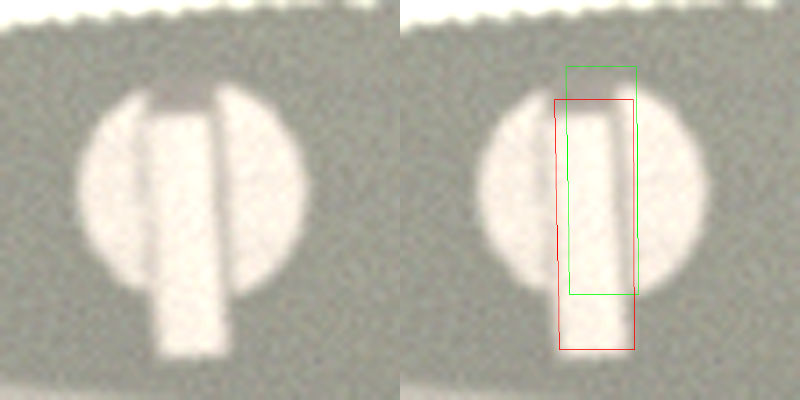

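The overlay puts the bar's real centre about 1.4 mm left of and below the prediction, rotated by a further +0.035 rad. That makes the knob (0.4867, 0.2527) with yaw about 0.27.

Run:
```python
from h import *
toolmove(np.array([.4867,.2527,.12]),down(.27))
```

```text
turn [-0.0001 -0.0004 -0.0364] shift [ 0.1262 -0.331   2.4922]
```

```bash
python3 -m crank '[0,0,-0.036,0.126,-0.331,2.49,0.4, 0,0,-0.036,0.126,-0.331,2.49,0.4, 0,0,-0.036,0.126,-0.331,2.49,0.4, 0,0,-0.036,0.126,-0.331,2.49,0.4, 0,0,-0.036,0.126,-0.331,2.49,0.4, 0,0,-0.036,0.126,-0.331,2.49,0.4, 0,0,-0.036,0.126,-0.331,2.49,0.4]'
python3 - <<'E'
from h import *
p=camera("wrist"); cv2.imwrite("pics/w3.png",cv2.convertScaleAbs(cv2.cvtColor(p["pixels"],cv2.COLOR_RGB2BGR),alpha=1.5))
s=sense();print(s["tcp_pos"],s["tool_rot"])
toolmove(np.array([.4867,.2527,.0565]),down(.27))
E
```

```text
time_s: 4.15
tcp_pos: [0.4884, 0.2538, 0.1228]
tool_rot: [-0.0, 0.991, 0.135, 0.002]
ft_force: [0.1, 0.1, 0.8]
opening: 0.598
[0.48831458 0.25376045 0.12275687] [-4.93483942e-04  9.90864447e-01  1.34840802e-01  2.31576348e-03]
turn [-0.0004 -0.0047  0.0005] shift [-0.0538  0.0153  1.6562]
```

View pics/w3.png

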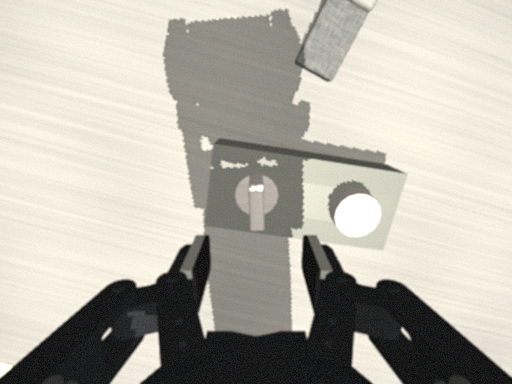

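The bar at (257,205) stands vertical and centred between the fingers. I'll descend and close.

```bash
python3 -m crank '[0,0,0,0,0,0.8,0.4, 0,0,0,0,0,1.58,0.4, 0,0,0,0,0,1.58,0.4, 0,0,0,0,0,1.58,0.4]'
python3 -m crank '[0,0,0,0,0,0,1, 0,0,0,0,0,0,1, 0,0,0,0,0,0,1, 0,0,0,0,0,0,1, 0,0,0,0,0,0,1, 0,0,0,0,0,0,1, 0,0,0,0,0,0,1]' 50
python3 -c "
from h import *
s=sense();print(s);toolmove(np.array([.4867,.2527,.0565]),down(.27))"
```

```text
time_s: 4.53
tcp_pos: [0.4858, 0.253, 0.0563]
tool_rot: [0.0, 0.991, 0.135, -0.001]
ft_force: [0.4, -0.0, -0.3]
opening: 0.6
time_s: 5.12
tcp_pos: [0.4867, 0.2534, 0.0569]
tool_rot: [-0.0, 0.991, 0.135, 0.0]
ft_force: [0.6, 0.2, -0.4]
opening: 0.003
{'time_s': 5.1167, 'joint_positions': array([ 3.44381032e-01,  8.62490641e-03,  1.91298212e+00, -3.03841250e-06,
        1.21964186e+00,  1.64435690e+00]), 'qd': array([ 0.00226486,  0.00343543,  0.00351043, -0.00042544, -0.0007893 ,
        0.00172575]), 'tau': array([-9.08827224e-04, -3.39594555e+01, -3.35616195e+01,  8.06090861e-05,
       -3.22687163e-03, -2.08936757e-05]), 'tcp_pos': array([0.48667776, 0.25338607, 0.05691505]), 'tool_rot': array([-3.42630170e-05,  9.90845950e-01,  1.34997312e-01,  1.68443827e-04]), 'ft_force': array([ 0.61165077,  0.16239497, -0.42936356]), 'moment': array([0.04197136, 0.008492  , 0.03563145]), 'opening': 0.0027181781914998077}
turn [-0.     -0.0003  0.0008] shift [-0.0041  0.0167  0.0104]
```

The gripper shut with nothing in it. I need to look.

Run:
```python
from h import *
p=camera("wrist");a=cv2.convertScaleAbs(cv2.cvtColor(p["pixels"],cv2.COLOR_RGB2BGR),alpha=1.6)[120:,100:420]
q=camera("scene");u=proj(q,[[.487,.253,.06]])[0]
b=cv2.convertScaleAbs(crop(q,u[0],u[1],80,66,4),alpha=1.6)
for P in (p,q):
  print([(np.round(d["at"],4).tolist(),round(d["score"],2)) for d in spot_point(P,"knob")])
cv2.imwrite("pics/m1.png",np.hstack([a,b]))
s=sense();print(s["opening"])
```

```text
[([0.4871, 0.2515, 0.041], 0.89)]
[([0.4828, 0.2518, 0.0426], 0.54)]
0.002214656572575285
```

View pics/m1.png

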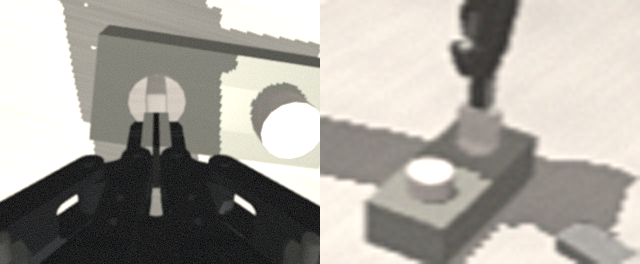

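The fingertips look to be beside or above the bar instead of around it. I'll project the measured TCP into both pictures to check.

Run:
```python
from h import *
p=camera("wrist");q=camera("scene");t=camera("top");s=sense()
X=[s["tcp_pos"],[s["tcp_pos"][0],s["tcp_pos"][1],.085]]
u=proj(p,X);v=proj(q,X);w=proj(t,X); print(s["tcp_pos"],u,v,w)
def bar(P,img,uu,s_,w,h):
    c,sn=np.cos(.27),np.sin(.27)
    B=[[.4867+c*a-sn*b,.2527+sn*a+c*b,z] for z in(.051,.085) for a,b in((.02,.006),(.02,-.006),(-.02,-.006),(-.02,.006))]
    k=((proj(P,B)-uu+[w/2,h/2])*s_).astype(int)
    for i in(0,4): cv2.polylines(img,[k[i:i+4]],True,(0,0,255) if i else(0,255,0),1)
out=[]
for P,x in((p,u),(q,v),(t,w)):
    S=4 if P is p else 7
    W,H=(66,140) if P is p else (38,80)
    a=cv2.convertScaleAbs(crop(P,x[0][0],x[0][1],W,H,S),alpha=1.7)
    bar(P,a,x[0],S,W,H)
    cv2.circle(a,(int(W*S/2),int(H*S/2)),4,(255,0,0),2); out.append(cv2.resize(a,(266,560)))
cv2.imwrite("pics/m2.png",np.hstack(out))
```

```text
[0.486532   0.25334315 0.05660439] [[256.01900888 224.14871256]
 [256.06114166 244.64711698]] [[289.24369946 151.18174018]
 [289.71530178 144.5937661 ]] [[120.97911584 244.24756824]
 [116.50608015 244.03967827]]
```

View pics/m2.png

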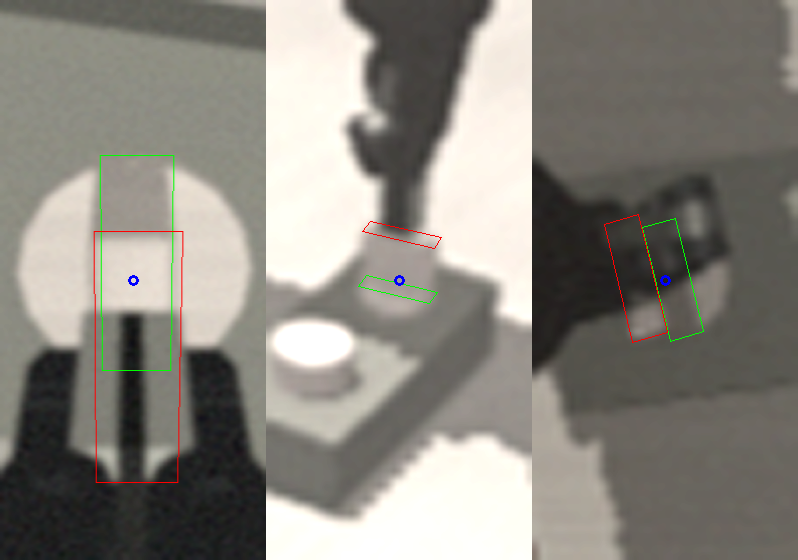

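All three overlays match the bar top at z = 0.085, but the fingertips end about there, while the reported TCP is at 0.057. So the real finger ends sit about 27 mm behind the reported TCP. I'll open, go about 24 mm deeper while watching the force, and regrip.

```bash
python3 -m crank '[0,0,0,0,0,0,0.4, 0,0,0,0,0,0,0.4, 0,0,0,0,0,0,0.4, 0,0,0,0,0,0,0.4, 0,0,0,0,0,0.3,0.4, 0,0,0,0,0,0.6,0.4, 0,0,0,0,0,0.6,0.4]'
python3 -m crank '[0,0,0,0,0,0,1, 0,0,0,0,0,0,1, 0,0,0,0,0,0,1, 0,0,0,0,0,0,1, 0,0,0,0,0,0,1, 0,0,0,0,0,0,1]' 50
python3 - <<'E'
from h import *
p=camera("wrist");a=cv2.convertScaleAbs(cv2.cvtColor(p["pixels"],cv2.COLOR_RGB2BGR),alpha=1.6)[150:350,156:356]
q=camera("scene");b=cv2.convertScaleAbs(crop(q,289,148,60,60,7),alpha=1.6)
cv2.imwrite("pics/m3.png",np.hstack([cv2.resize(a,(400,400)),cv2.resize(b,(400,400))]))
E
```

```text
time_s: 6.05
tcp_pos: [0.484, 0.2524, 0.0288]
tool_rot: [0.001, 0.991, 0.135, -0.003]
ft_force: [-1.1, -0.4, -0.3]
opening: 0.601
time_s: 6.55
tcp_pos: [0.4869, 0.2535, 0.0331]
tool_rot: [-0.0, 0.991, 0.135, 0.0]
ft_force: [0.9, 0.2, -0.1]
opening: 0.126
```

View pics/m3.png

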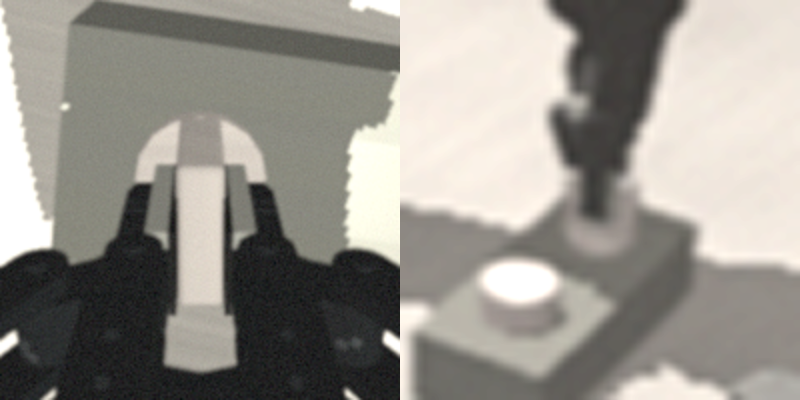

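The bar is now held: opening 0.126, with the pads either side and the tips just above the flange. That is nine pictures viewed. I'll lift it straight up.

```bash
python3 -m crank '[0,0,0,0,0,-0.5,1, 0,0,0,0,0,-1.3,1, 0,0,0,0,0,-2.2,1, 0,0,0,0,0,-3.1,1, 0,0,0,0,0,-4,1, 0,0,0,0,0,-4.4,1, 0,0,0,0,0,-4.4,1, 0,0,0,0,0,-4.4,1]' 60
python3 - <<'E'
from h import *
s=sense();print(s["tcp_pos"],s["opening"],s["ft_force"])
toolmove(np.array([.478,-.181,.21]),down(-.07))
E
```

```text
time_s: 7.32
tcp_pos: [0.4868, 0.2534, 0.2091]
tool_rot: [-0.0, 0.991, 0.135, 0.001]
ft_force: [0.1, -0.2, -0.8]
opening: 0.123
[0.4868245  0.2534381  0.20907342] 0.12306312487542488 [ 0.1047365  -0.20451789 -0.83715865]
turn [-3.000e-04 -1.400e-03  3.408e-01] shift [-3.1181 10.406  -0.0285]
```

```bash
python3 -m crank '[0,0,0.08,-0.4,1.2,0,1, 0,0,0.17,-0.8,2.6,0,1, 0,0,0.25,-1.2,4,0,1, 0,0,0.34,-1.6,5.3,0,1, 0,0,0.34,-2,6.6,0,1, 0,0,0.34,-2.4,7.9,0,1, 0,0,0.34,-2.7,9,0,1, 0,0,0.34,-3,9.9,0,1, 0,0,0.34,-3.118,10.406,-0.03,1, 0,0,0.34,-3.118,10.406,-0.03,1]'
python3 -m crank '[0,0,0,0,0,0,1, 0,0,0,0,0,0,1, 0,0,0,0,0,0,1, 0,0,0,0,0,0,1]'
python3 - <<'E'
from h import *
p=camera("wrist");s=sense();print(s["tcp_pos"],s["opening"])
for k in ["socket","light_source","drive_rest","knob","knob_tongue"]: print(k,[(np.round(d["at"],4).tolist(),round(d["score"],2)) for d in spot_point(p,k)])
u=proj(p,[[.550,-.1785,.106]])[0];print(u)
np.save("w4.npy",p,allow_pickle=True)
a=crop(p,u[0],u[1],60,60,10)
f=cv2.convertScaleAbs(cv2.cvtColor(p["pixels"],cv2.COLOR_RGB2BGR),alpha=1.3)
b=cv2.resize(f,(200,150))
a[-150:,-200:]=b
cv2.imwrite("pics/s1.png",a)
E
```

```text
time_s: 8.15
tcp_pos: [0.4758, -0.1644, 0.2059]
tool_rot: [-0.001, 0.999, -0.035, -0.002]
ft_force: [0.8, 0.3, -1.6]
opening: 0.127
time_s: 8.48
tcp_pos: [0.4773, -0.1617, 0.2078]
tool_rot: [-0.001, 0.999, -0.034, -0.001]
ft_force: [-0.1, -0.1, -0.8]
opening: 0.128
[ 0.47760737 -0.16154741  0.20836935] 0.12598189403923465
socket [([0.5476, -0.1823, 0.1056], 0.81), ([0.6455, -0.4255, -0.0003], 0.34)]
light_source [([0.5768, -0.2152, 0.0007], 0.62)]
drive_rest [([0.5481, -0.1754, 0.083], 0.67), ([0.4776, -0.163, 0.2151], 0.49)]
knob [([0.4785, -0.1613, 0.2168], 0.58)]
knob_tongue [([0.4741, -0.1626, 0.1876], 0.78), ([0.5454, -0.1716, 0.081], 0.51)]
[268.56379146 106.55931594]
```

View pics/s1.png

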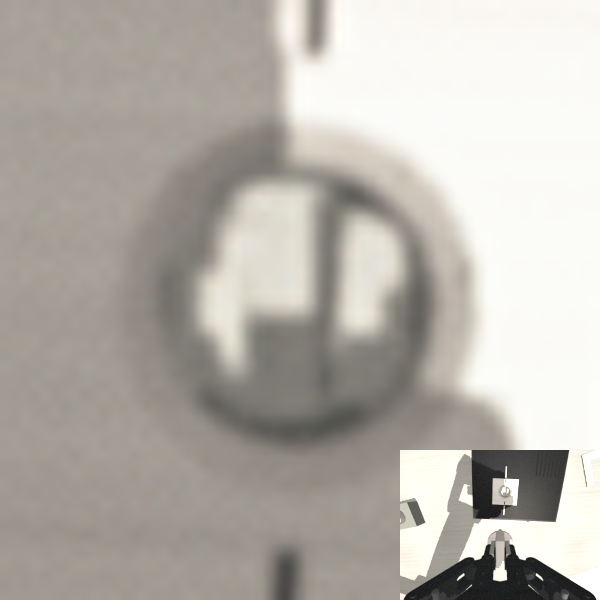

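The socket is at crop centre (299,298), matching (0.550, -0.1785). The line runs from (317,40) to (287,565). Inside, the slot seems to run near vertical, its floor at about x = 245–320 and its dark wall at about x = 330. I'll rectify at the drive plane to measure it.

Run:
```python
from h import *
p=np.load("w4.npy",allow_pickle=True).item()
u0=proj(p,[[.550,-.1785,.106]])[0]
f=lambda x,y:[u0[0]+(x-299.5)/10+0.0,u0[1]+(y-299.5)/10]
w=to_plane(p,[f(317,40),f(287,565)],.106);d=w[0]-w[1];print("line",w[:,:2].round(4).tolist(),"heading",np.arctan2(d[1],d[0]))
# strip at drive plane
w=to_plane(p,[f(330,200),f(325,400)],.083);d=w[0]-w[1];print("strip",w[:,:2].round(4).tolist(),"heading",np.arctan2(d[1],d[0]))
def rect(z,N=400,half=.016,c=(.550,-.1785)):
    g=np.linspace(half,-half,N)
    X=np.array([[c[0]+a,c[1]+b,z] for a in g for b in g])
    m=proj(p,X).reshape(N,N,2).astype(np.float32)
    return cv2.cvtColor(cv2.remap(p["pixels"],m[...,0],m[...,1],cv2.INTER_CUBIC),cv2.COLOR_RGB2GRAY)
a=rect(.083);b=cv2.createCLAHE(3,(3,3)).apply(a)
cv2.imwrite("pics/s2.png",np.hstack([a,b]))
```

```text
line [[0.5727, -0.1813], [0.5256, -0.176]] heading -0.1131071896831665
strip [[0.559, -0.183], [0.5396, -0.1815]] heading -0.07725478797142311
```

View pics/s2.png

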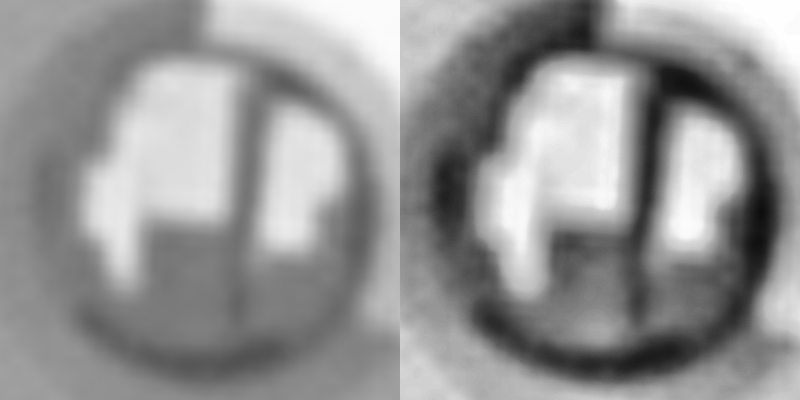

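At the rectified drive plane (12.5 px/mm) the slot spans x = 142–255, i.e. 9 mm, with a heading of about -0.08 rad (±0.05). The box line is at about -0.09. I'll enter offset by about 0.25 rad so the tongue rests on the drive, then turn lightly towards the slot.

Run:
```python
from h import *
toolmove(np.array([.550,-.1785,.145]),down(-.33))
```

```text
turn [ 0.     -0.0003  0.2623] shift [1.8191 0.2803 1.6189]
```

```bash
python3 -m crank '[0,0,0.08,0.6,0.1,0,1, 0,0,0.17,1.2,0.2,0.2,1, 0,0,0.262,1.819,0.28,0.5,1, 0,0,0.262,1.819,0.28,1,1, 0,0,0.262,1.819,0.28,1.4,1, 0,0,0.262,1.819,0.28,1.6,1, 0,0,0.262,1.819,0.28,1.6,1, 0,0,0.262,1.819,0.28,1.6,1, 0,0,0.262,1.819,0.28,1.6,1, 0,0,0.262,1.819,0.28,1.6,1]'
python3 - <<'E'
from h import *
s=sense();print(s["tcp_pos"],s["ft_force"],s["moment"])
toolmove(np.array([.550,-.1785,.116]),down(-.33))
p=camera("wrist");q=camera("scene");t=camera("top")
for P in(p,q,t):
  for k in["knob","knob_tongue","socket"]: print(k,[(np.round(d["at"],4).tolist(),round(d["score"],2)) for d in spot_point(P,k)])
E
```

```text
time_s: 9.62
tcp_pos: [0.5506, -0.1798, 0.1475]
tool_rot: [0.0, 0.986, -0.165, 0.001]
ft_force: [0.6, -0.4, -1.0]
opening: 0.126
[ 0.55059123 -0.17975014  0.14752357] [ 0.5997302  -0.37370348 -1.02654117] [0.00719533 0.03416981 0.02107368]
turn [ 0.0004 -0.003  -0.0011] shift [-0.0265 -0.025   0.788 ]
knob [([0.5513, -0.181, 0.1551], 0.93)]
knob_tongue [([0.5501, -0.1793, 0.128], 0.9)]
socket [([0.5512, -0.1789, 0.1048], 0.78), ([0.552, -0.1792, 0.1569], 0.67)]
knob [([0.5488, -0.179, 0.1604], 0.66)]
knob_tongue [([0.5496, -0.1806, 0.126], 0.54)]
socket [([0.5522, -0.1809, 0.1075], 0.94)]
knob [([0.55, -0.1827, 0.1598], 0.57)]
knob_tongue []
socket [([0.5513, -0.1782, 0.102], 0.56)]
```

```bash
python3 -m crank '[0,0,0,0,-0.02,0.3,1, 0,0,0,0,-0.02,0.55,1, 0,0,0,0,-0.02,0.65,1, 0,0,0,0,-0.02,0.65,1, 0,0,0,0,-0.02,0.65,1]'
python3 - <<'E'
from h import *
s=sense();print(s["tcp_pos"],s["ft_force"],s["moment"])
toolmove(np.array([.5505,-.1786,.109]),down(-.33))
E
```

```text
time_s: 10.63
tcp_pos: [0.5494, -0.1784, 0.1185]
tool_rot: [-0.0, 0.986, -0.165, -0.001]
ft_force: [-0.1, 0.6, -1.0]
opening: 0.121
[ 0.54944241 -0.17836882  0.11851832] [-0.06521352  0.57622334 -0.96850438] [-0.00716221  0.00390519  0.04766111]
turn [-0.0002  0.0019 -0.0012] shift [ 0.0273 -0.0031  0.2379]
```

```bash
python3 -m crank '[0,0,0,0.02,0,0.06,1, 0,0,0,0.02,0,0.12,1, 0,0,0,0.02,0,0.18,1, 0,0,0,0.02,0,0.22,1, 0,0,0,0.02,0,0.22,1, 0,0,0,0.02,0,0.22,1]'
python3 - <<'E'
from h import *
s=sense();print(s["tcp_pos"],s["ft_force"],s["moment"])
toolmove(np.array([.5505,-.1786,.102]),down(-.33))
E
```

```text
time_s: 11.13
tcp_pos: [0.5507, -0.1789, 0.1108]
tool_rot: [-0.0, 0.986, -0.165, -0.0]
ft_force: [-0.4, 0.6, -1.1]
opening: 0.122
[ 0.55073081 -0.17886869  0.11075579] [-0.35286529  0.58126412 -1.13682614] [ 0.03923855 -0.06331757  0.03816086]
turn [-0.      0.0002 -0.0012] shift [-0.0076 -0.0045  0.2189]
```

```bash
python3 -m crank '[0,0,0,0,0,0.04,1, 0,0,0,0,0,0.08,1, 0,0,0,0,0,0.12,1, 0,0,0,0,0,0.15,1, 0,0,0,0,0,0.15,1, 0,0,0,0,0,0.15,1]'
python3 -m crank '[0,0,0,0,0,0.02,1, 0,0,0,0,0,0.04,1, 0,0,0,0,0,0.05,1, 0,0,0,0,0,0.05,1, 0,0,0,0,0,0.05,1]'
```

```text
time_s: 11.63
tcp_pos: [0.5507, -0.1789, 0.1047]
tool_rot: [-0.0, 0.986, -0.165, -0.0]
ft_force: [0.7, 0.6, -0.6]
opening: 0.126
time_s: 12.05
tcp_pos: [0.5508, -0.1789, 0.1029]
tool_rot: [-0.0, 0.986, -0.165, 0.0]
ft_force: [0.1, -0.7, -0.9]
opening: 0.127
```

```bash
python3 -m crank '[0,0,0,0,0,0.02,1, 0,0,0,0,0,0.03,1, 0,0,0,0,0,0.03,1, 0,0,0,0,0,0.03,1]'
python3 -m crank '[0,0,0,0,0,0.02,1, 0,0,0,0,0,0.025,1, 0,0,0,0,0,0.025,1, 0,0,0,0,0,0.025,1]'
```

```text
time_s: 12.38
tcp_pos: [0.5509, -0.1788, 0.1016]
tool_rot: [-0.0, 0.986, -0.165, 0.0]
ft_force: [0.1, 1.6, -0.8]
opening: 0.126
time_s: 12.72
tcp_pos: [0.5509, -0.1789, 0.1007]
tool_rot: [-0.0, 0.986, -0.165, 0.0]
ft_force: [0.3, 1.0, -1.1]
opening: 0.125
```

```bash
python3 -m crank '[0,0,0,0,0,0.02,1, 0,0,0,0,0,0.025,1, 0,0,0,0,0,0.025,1, 0,0,0,0,0,0.025,1]'
python3 -m crank '[0,0,0,0,0,0.01,1, 0,0,0,0,0,0.02,1, 0,0,0,0,0,0.02,1, 0,0,0,0,0,0.02,1]'
```

```text
time_s: 13.05
tcp_pos: [0.5509, -0.1788, 0.0997]
tool_rot: [-0.0, 0.986, -0.165, 0.0]
ft_force: [1.0, 1.1, -1.3]
opening: 0.129
time_s: 13.38
tcp_pos: [0.5509, -0.1789, 0.0989]
tool_rot: [-0.0, 0.986, -0.165, 0.0]
ft_force: [1.4, 2.0, -0.1]
opening: 0.127
```

```bash
cat > f.py <<'E'
from h import *
F=[]
for i in range(5):
    camera("wrist"); s=sense(); F.append(np.r_[s["ft_force"],s["moment"],s["tcp_pos"]])
F=np.array(F); print("F",F[:,:3].mean(0).round(2),"sd",F[:,:3].std(0).round(2),"M",F[:,3:6].mean(0).round(3),"tcp",F[:,6:].mean(0).round(4), s["time_s"])
E
python3 f.py; python3 -m crank '[0,0,0,0,0,0.01,1, 0,0,0,0,0,0.02,1, 0,0,0,0,0,0.02,1]'; python3 f.py
```

```text
F [ 1.17  0.87 -0.24] sd [0.47 0.24 0.52] M [ 0.259 -0.215  0.034] tcp [ 0.5509 -0.1789  0.0989] 13.6333
time_s: 13.88
tcp_pos: [0.5508, -0.1789, 0.098]
tool_rot: [-0.0, 0.986, -0.165, 0.0]
ft_force: [1.2, 1.8, -0.5]
opening: 0.125
F [ 1.08  1.54 -0.2 ] sd [0.39 0.47 0.59] M [ 0.297 -0.222  0.035] tcp [ 0.5508 -0.1789  0.0981] 14.1333
```

Run:
```python
from h import *
s=sense();print(s["tcp_pos"],s["tool_rot"])
for n in["wrist","scene","top"]:
  P=camera(n)
  for k in["knob","socket","light_source"]: print(n,k,[(np.round(d["at"],4).tolist(),round(d["score"],2)) for d in spot_point(P,k)][:1])
```

```text
[ 0.55082574 -0.1789002   0.09808333] [-3.24747570e-05  9.86317901e-01 -1.64854464e-01  5.75864323e-05]
wrist knob [([0.5515, -0.1786, 0.1057], 0.61)]
wrist socket []
wrist light_source [([0.5783, -0.2125, -0.0001], 0.8)]
scene knob [([0.5475, -0.18, 0.1078], 0.68)]
scene socket [([0.5497, -0.177, 0.1062], 0.7)]
scene light_source [([0.5761, -0.2099, -0.0026], 0.82)]
top knob []
top socket [([0.5504, -0.179, 0.101], 0.63)]
top light_source []
```

The vertical push stays near zero, with only a small side rub, at the height where an unmatched tongue should already feel the spring. I'll relieve the side force and probe gently with a small turn.

```bash
python3 -m crank '[0,0,0,0.005,-0.015,0,1, 0,0,0,0.005,-0.015,0,1, 0,0,0,0.005,-0.015,0,1]'; python3 f.py;  python3 -m crank '[0,0,-0.02,0,0,0,1, 0,0,-0.04,0,0,0,1, 0,0,-0.04,0,0,0,1]'; python3 f.py
```

```text
time_s: 14.98
tcp_pos: [0.551, -0.1787, 0.098]
tool_rot: [0.0, 0.986, -0.165, -0.0]
ft_force: [0.3, -0.3, -0.2]
opening: 0.126
F [-0.3  -0.18  0.02] sd [0.45 0.44 0.44] M [-0.111  0.043  0.037] tcp [ 0.551  -0.1787  0.098 ] 15.2333
time_s: 15.48
tcp_pos: [0.551, -0.1784, 0.0978]
tool_rot: [0.0, 0.989, -0.145, -0.0]
ft_force: [0.3, 0.1, -1.6]
opening: 0.125
F [-0.25 -0.52 -1.12] sd [0.12 0.2  0.53] M [-0.157  0.008  0.015] tcp [ 0.551  -0.1784  0.0978] 15.7333
```

```bash
python3 -m crank '[0,0,0,0,0,0.01,1, 0,0,0,0,0,0.02,1, 0,0,0,0,0,0.02,1]'; python3 f.py;  python3 -m crank '[0,0,0,0,0,0.01,1, 0,0,0,0,0,0.02,1, 0,0,0,0,0,0.02,1]'; python3 f.py
```

```text
time_s: 15.98
tcp_pos: [0.5511, -0.1784, 0.0972]
tool_rot: [0.0, 0.989, -0.145, -0.0]
ft_force: [0.3, 0.2, -1.6]
opening: 0.128
F [-0.05 -1.26 -1.44] sd [0.47 0.45 0.15] M [-0.186  0.024  0.012] tcp [ 0.5511 -0.1784  0.0972] 16.2333
time_s: 16.48
tcp_pos: [0.5512, -0.1784, 0.0965]
tool_rot: [0.0, 0.989, -0.145, 0.0]
ft_force: [-0.1, -1.4, -0.8]
opening: 0.126
F [-0.13 -0.67 -1.41] sd [0.26 0.27 0.57] M [-0.205  0.014  0.012] tcp [ 0.5512 -0.1784  0.0965] 16.7333
```

```bash
python3 -m crank '[0,0,0,0,0.007,0.01,1, 0,0,0,0,0.007,0.02,1, 0,0,0,0,0.007,0.02,1]'; python3 f.py;  python3 -m crank '[0,0,0,0,0,0.01,1, 0,0,0,0,0,0.02,1, 0,0,0,0,0,0.02,1]'; python3 f.py
python3 - <<'E'
from h import *
for n in["wrist","scene","top"]:
  P=camera(n)
  print(n,[(np.round(d["at"],4).tolist(),round(d["score"],2)) for d in spot_point(P,"knob")][:1])
E
```

```text
time_s: 16.98
tcp_pos: [0.551, -0.1785, 0.0954]
tool_rot: [-0.0, 0.989, -0.145, -0.0]
ft_force: [1.0, 0.5, -1.4]
opening: 0.128
F [-0.39 -0.49 -1.8 ] sd [0.29 0.73 0.35] M [-0.053  0.009  0.003] tcp [ 0.551  -0.1785  0.0955] 17.2333
time_s: 17.48
tcp_pos: [0.551, -0.1786, 0.0947]
tool_rot: [-0.0, 0.989, -0.145, -0.0]
ft_force: [-0.1, -1.4, -1.9]
opening: 0.127
F [-0.17 -0.28 -1.42] sd [0.52 0.55 0.27] M [-0.006  0.027  0.007] tcp [ 0.5511 -0.1786  0.0948] 17.7333
wrist [([0.5507, -0.1791, 0.1048], 0.75)]
scene [([0.5481, -0.177, 0.1052], 0.51)]
top []
```

```bash
python3 -m crank '[0,0,0,0,0,0.01,1, 0,0,0,0,0,0.015,1, 0,0,0,0,0,0.015,1]'; python3 f.py;  python3 -m crank '[0,0,0,0,0,0.01,1, 0,0,0,0,0,0.015,1, 0,0,0,0,0,0.015,1]'; python3 f.py
```

```text
time_s: 18.28
tcp_pos: [0.551, -0.1786, 0.0941]
tool_rot: [-0.0, 0.989, -0.145, -0.0]
ft_force: [0.7, -0.4, -1.3]
opening: 0.124
F [ 0.04  0.05 -1.56] sd [0.4  0.38 0.45] M [-0.024 -0.005  0.013] tcp [ 0.5511 -0.1787  0.0942] 18.5333
time_s: 18.78
tcp_pos: [0.5512, -0.1787, 0.0941]
tool_rot: [0.0, 0.989, -0.145, 0.0]
ft_force: [-1.0, 0.5, 0.7]
opening: 0.127
F [-1.52  0.47  2.32] sd [0.37 0.25 0.43] M [ 0.137  0.269 -0.022] tcp [ 0.5512 -0.1787  0.0941] 19.0333
```

The stiff contact comes at TCP z = 0.0941, right at the predicted home height of 0.094. I'll press slightly more, then release and back off.

```bash
python3 -m crank '[0,0,0,0,0,0.01,1, 0,0,0,0,0,0.01,1, 0,0,0,0,0,0.01,1]'; python3 f.py
python3 - <<'E'
from h import *
P=camera("wrist"); print([(np.round(d["at"],4).tolist(),round(d["score"],2)) for d in spot_point(P,"knob")][:1])
E
```

```text
time_s: 19.28
tcp_pos: [0.5512, -0.1787, 0.0941]
tool_rot: [0.0, 0.989, -0.145, 0.0]
ft_force: [-3.7, 0.7, 5.0]
opening: 0.128
F [-3.42  1.21  4.95] sd [0.44 0.38 0.6 ] M [ 0.225  0.539 -0.002] tcp [ 0.5512 -0.1787  0.0941] 19.5333
[([0.5504, -0.1793, 0.1042], 0.81)]
```

```bash
python3 -m crank '[0,0,0,0,0,-0.012,1, 0,0,0,0,0,-0.012,1, 0,0,0,0,0,-0.012,0.5, 0,0,0,0,0,-0.012,0.5, 0,0,0,0,0,-0.012,0.5, 0,0,0,0,0,-0.012,0.5, 0,0,0,0,0,-0.012,0.5, 0,0,0,0,0,-0.012,0.5]' 20; python3 f.py; python3 -m crank '[0,0,0,0,0,-0.3,0.5, 0,0,0,0,0,-1,0.5, 0,0,0,0,0,-1.9,0.5, 0,0,0,0,0,-2.6,0.5, 0,0,0,0,0,-3,0.5, 0,0,0,0,0,-3,0.5, 0,0,0,0,0,-3,0.5]'; python3 f.py
python3 - <<'E'
from h import *
P=camera("wrist");out=[]
for n in["scene","wrist"]:
  P=camera(n);print(n,[(np.round(d["at"],4).tolist(),round(d["score"],2)) for d in spot_point(P,"knob")][:2])
  a=np.linspace(0,6.283,41)
  u=proj(P,[[.551,-.1787,.106]])[0];W=64 if n=="wrist" else 40;S=400/W
  im=cv2.convertScaleAbs(crop(P,u[0],u[1],W,W,S),alpha=1.2)
  im=cv2.resize(im,(400,400)); raw=im.copy()
  for z,c in((.106,(0,255,0)),(.112,(0,0,255))):
    q=((proj(P,[[.551+.02*np.cos(t),-.1787+.02*np.sin(t),z] for t in a])-u+W/2)*S).astype(int)
    cv2.polylines(im,[q],True,c,1)
  h=-.291;c_,s_=np.cos(h),np.sin(h)
  for z in(.146,):
    q=((proj(P,[[.551+c_*x-s_*y,-.1787+s_*x+c_*y,z] for x,y in((.02,.006),(.02,-.006),(-.02,-.006),(-.02,.006))])-u+W/2)*S).astype(int)
    cv2.polylines(im,[q],True,(255,0,0),1)
  out.append(np.hstack([raw,im]))
cv2.imwrite("pics/fin.png",cv2.resize(np.vstack(out),(600,600)))
E
```

```text
time_s: 20.3
tcp_pos: [0.5511, -0.1786, 0.0936]
tool_rot: [-0.0, 0.989, -0.145, -0.0]
ft_force: [0.1, 0.7, -0.1]
opening: 0.497
F [ 0.18 -0.22  0.01] sd [0.36 0.51 0.46] M [ 0.029 -0.014 -0.001] tcp [ 0.5511 -0.1787  0.0937] 20.55
time_s: 21.13
tcp_pos: [0.5519, -0.179, 0.2159]
tool_rot: [0.001, 0.989, -0.145, 0.002]
ft_force: [-0.0, -0.3, -0.6]
opening: 0.5
F [-0.02 -0.17 -0.11] sd [0.7  0.21 0.44] M [0.011 0.001 0.015] tcp [ 0.5503 -0.1783  0.2123] 21.3833
scene [([0.5814, -0.2118, -0.0025], 0.62), ([0.548, -0.1769, 0.1042], 0.45)]
wrist [([0.5485, -0.1809, 0.1027], 0.65)]
```

View pics/fin.png

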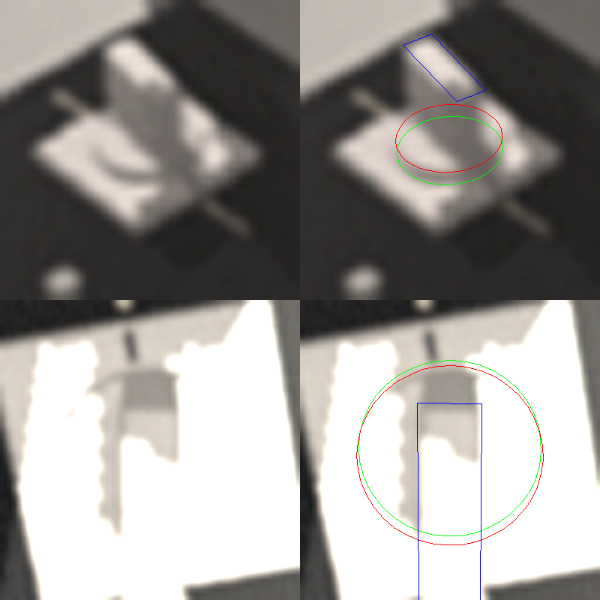

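The knob sits as the home model predicts: in the scene crop the flange arc at (150,175) follows the circle at rim height. In the wrist crop the bar at (450,400) matches heading -0.29. The fingers are about 90 mm clear and there is no contact force, so I'm handing the job in.

```bash
python3 -c "
from cell import *
sign_off()"
```

```text
the job is handed in; nothing more can be done
```

The knob is in the socket, pushed home and released, and I handed the job in at about 21.5 s with the gripper well clear.

**Grasp:** The first close missed. The real finger ends sit about 27 mm behind the reported TCP. I saw that in the pictures, opened, went 24 mm deeper and gripped the bar properly. Nothing was touched in between.

**Finding the slot:** I entered about 0.25 rad off my camera estimate of the slot and turned the knob by 0.04 rad. A push of about 1 N vanished at that turn. I stopped turning and lowered it freely, so no longer to-and-fro search was needed.

**Seating:** A stiff stop came with the TCP at 0.0941 m against 0.094 m predicted for home. The unmatched hard stop would have been at 0.098 m. Average forces stayed near 5 N upward (about 6.4 N allowing for the knob's weight) and 3.4 N sideways.

**Last checks:**
- After release, the averaged force was about zero.
- The model drawn at home fits the flange and the bar in the scene and wrist pictures.
- The point network put the knob at z = 0.103–0.104 m against 0.106 m for home, within its 4 mm error. Its top-scoring scene detection landed on the box instead.

**Checks that disagreed:**
- The camera estimate of the slot's heading was about -0.08 rad, but the tongue went in at -0.29 rad. I trusted the force and the depth over the picture.
- The spring's 2 N was never clearly felt.

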